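Snap the cup block's covers shut and flag the worn catch

TASK

Press each of the three hinged covers of the sample-cup block down until its catch snaps and holds it shut, firmly but without forcing it. Where a worn catch lets its cover spring up again however well it is pressed, slide the black tab in front of that bay fully to the left to mark it out of order; the tabs of bays that hold stay home on the right. Leave the label roll and the cuvette strip beside the block where they are.

Things in the scene. Friction and masses are not known exactly. Their poses are not given: they have to be found in the camera images.
- block: Fixed grey sample-cup block, 250 mm wide (y), 175 mm deep (x -120 to +55). Origin on the bench under the middle bay; +x to its back (hinges), +y to its left, z up. Three bays side by side at y = +80 (left), 0 (mid), -80 mm (right), each with a white hinged cover and, on the front ledge (x -120 to -66, top 18 mm above the bench), a black tab.
- catches (a point): Point on the block at x = -61, y = 0, 45 mm above the bench: top of the middle bay's catch housing. Each bay has one (grey, x -66 to -56, 34 mm wide) under its cover's front edge. All look alike; only trying shows a worn one. A sound one (sprung roller) snaps over and holds the cover flat; a worn one adds nothing, so its cover springs up as soon as it is let go, however hard it was pressed.
- cover_left (a joint): Hinge angle of the left cover (rad): 0 = flat, shut; grows as its front edge rises; starts at 0.42 to 0.78. Hinge line along block y at x = +45, y = +80, 50 mm above the bench. A spring lifts an unlatched cover to about 0.4. Pressed at its pad it takes 1 to 4 N, and with a sound catch up to about 17 N in the last 0.15 rad until it snaps. It is damaged above 45 N.
- press_left (a point): Top centre of the dark rubber thumb pad (30 x 44 x 6 mm) on the left cover, 80 mm from the hinge: press here; it gives 1 mm per 6 N, 5 mm at most. The cover is a white plate, 102 mm from hinge to front edge, 70 mm wide, 4 mm thick. Its x axis runs along the cover to the hinge, z is the outward normal. With the cover shut it lies at block x = -35, y = +80, 62 mm above the bench.
- tab_left (a joint): Slide of the left bay's tab (m): 0 = home (right end of its slot), 0.024 = fully left (block +y), which marks the bay out of order. Takes about 1 N; stays where it is left.
- tabtop_left (a point): Top centre of the left bay's tab: an upright black fin, 22 mm (block x) by 10 mm (block y), 34 mm tall above the ledge, top 52 mm above the bench. At home it stands at block x = -98 mm, 12 mm to the right of its bay's middle. Push it from its side or pinch it.
- cover_mid (a joint): Hinge angle of the mid cover (rad): 0 = flat, shut; grows as its front edge rises; starts at 0.42 to 0.78. Hinge line along block y at x = +45, y = 0, 50 mm above the bench. A spring lifts an unlatched cover to about 0.4. Pressed at its pad it takes 1 to 4 N, and with a sound catch up to about 17 N in the last 0.15 rad until it snaps. It is damaged above 45 N.
- press_mid (a point): Top centre of the dark rubber thumb pad (30 x 44 x 6 mm) on the mid cover, 80 mm from the hinge: press here; it gives 1 mm per 6 N, 5 mm at most. The cover is a white plate, 102 mm from hinge to front edge, 70 mm wide, 4 mm thick. Its x axis runs along the cover to the hinge, z is the outward normal. With the cover shut it lies at block x = -35, y = 0, 62 mm above the bench.
- tab_mid (a joint): Slide of the mid bay's tab (m): 0 = home (right end of its slot), 0.024 = fully left (block +y), which marks the bay out of order. Takes about 1 N; stays where it is left.
- tabtop_mid (a point): Top centre of the mid bay's tab: an upright black fin, 22 mm (block x) by 10 mm (block y), 34 mm tall above the ledge, top 52 mm above the bench. At home it stands at block x = -98 mm, 12 mm to the right of its bay's middle. Push it from its side or pinch it.
- cover_right (a joint): Hinge angle of the right cover (rad): 0 = flat, shut; grows as its front edge rises; starts at 0.42 to 0.78. Hinge line along block y at x = +45, y = -80, 50 mm above the bench. A spring lifts an unlatched cover to about 0.4. Pressed at its pad it takes 1 to 4 N, and with a sound catch up to about 17 N in the last 0.15 rad until it snaps. It is damaged above 45 N.
- press_right (a point): Top centre of the dark rubber thumb pad (30 x 44 x 6 mm) on the right cover, 80 mm from the hinge: press here; it gives 1 mm per 6 N, 5 mm at most. The cover is a white plate, 102 mm from hinge to front edge, 70 mm wide, 4 mm thick. Its x axis runs along the cover to the hinge, z is the outward normal. With the cover shut it lies at block x = -35, y = -80, 62 mm above the bench.
- tab_right (a joint): Slide of the right bay's tab (m): 0 = home (right end of its slot), 0.024 = fully left (block +y), which marks the bay out of order. Takes about 1 N; stays where it is left.
- tabtop_right (a point): Top centre of the right bay's tab: an upright black fin, 22 mm (block x) by 10 mm (block y), 34 mm tall above the ledge, top 52 mm above the bench. At home it stands at block x = -98 mm, 12 mm to the right of its bay's middle. Push it from its side or pinch it.
- label_roll: Bystander: white roll of labels, 58 mm across, 28 mm high, loose on the bench left of the block; origin under its centre.
- cuvette_strip: Bystander: white strip of cuvettes, 112 x 12 x 13 mm, loose on the bench right of the block; origin under its centre.

How it is judged:
By the outcome, as a careful person would: the job done as asked, in the order asked, and still so for the second after the job is handed in, with the robot touching nothing.
It also fails if it takes over 61 s, if anything falls off the work surface, if the arm or the gripper's body presses on something with over 40 N, if the wrist force passes 120 N, or if a joint passes its speed limit or range.

ROBOT

A 6-joint arm with a two-finger parallel gripper is mounted at the origin on a cart in front of the work surface, level with it; the furniture and walls round the work are solid. World frame = base frame: x ahead of the robot, y to its left, z up, the work surface at z = 0. Lengths are in mm, angles in rad, forces in N, time in s.
With the tool pointing down it reaches from about 350 to 875 mm from the base axis. Payload 4.2 kg.
Tool frame: the origin (TCP) lies at the very end of the fingers, on their centre line; the grasp point (between the pads) lies 19 mm behind it (arm.tcp_to_grasp is the x of the grasp point in the tool frame, in mm); x points along the fingers, z is the direction in which the jaws open and shut, and the axes are right-handed (so a half turn about x gives the same grasp; the last joint's range is limited). The gripper opens to 85 mm and grips with 20 to 120 N. Pads are 22 mm wide; open, the fingers measure 114 mm over their backs; the gripper's body (76 mm by 85 mm) begins 54 mm behind the grasp point. The pads swing forward as they close: fully open they stand 13 mm farther back than shut.
Start: joints at [-0.971, 0.385, 0.008, 0, -1.194, -0.259], TCP at [208.915, -589.028, 231.312] pointing down, gripper open.
Joint ranges: [-3.14, 3.14], [-1.21, 2.06], [-1.07, 1.41], [-3.16, 2.05], [-2.99, -0.16], [-3.1, 3.1]. Speed limits (rad/s): [2.79, 2.79, 3.14, 3.14, 3.14, 3.14].

INTERFACE

Orientations are given as a unit quaternion [x, y, z, w].
In Python, from bench import status, get_image, job, arm gives the robot as it stands.
- The arm moves only by the tool apply_moves, never from a script. Its argument "targets" is text: rows parted by semicolons, each of 5 numbers parted by spaces: the shift along the tool's x, y, z in mm, then the turn about the tool's x in degrees, then the gripper's target within -1 to 1 (shut at 1, half-way at 0, fully open at -1). In form: dx dy dz spin hand; .... A call has 1 to 10 rows; each row is the pose to reach, as a shift and turn from the pose commanded when the call began, along the tool's axes at that moment; what a row does not reach only later rows make up. A row lasts 1/12 s, in which the tool goes at most 41.7 mm and 7.16 degrees, less where a joint would pass 70% of its speed; a pose out of reach is approached as far as the arm can. A call with a gripper value outside its range is refused whole. The fingers move at their own pace and stop on an object; the grip force is fixed at half the most. Time passes only in rows, so rows that repeat a pose let the fingers close. It gives the time, the measured TCP pose, the force and the opening at its end, in the units of the state.
- status.read_state(): the state, without advancing time (a new reading comes with each control period).
- get_image(name): name is "side" or "top"; returns a dict with "img" (420x560x3 uint8, red, green, blue), "mtx" (3x3 intrinsics, pixels), "k1" (the pictures are not rectified: a ray, as slopes to the right and down, at radius r is drawn at 1 + k1 r^2 times it, then the intrinsics apply), "world_from_camera" (4x4, takes a point from camera to world coordinates). Camera axes: x right, y down, z forward; pixel columns grow to the right and rows downward; lengths in mm; the calibration is good to about 2 mm. A picture is of the moment at which its call begins. There is no depth.
- job.job_done(): hands the job in, once; it reports no verdict.
The state is a dict: "clock": time; "joints": joint angles; "joint_vel": joint speeds; "joint_efforts": joint torques, N m; "position": TCP position; "ee_rot": TCP orientation; "contact_force": force on the tool from outside, world axes, zero at the start; "wrist_torque": the same for the moment, N m; "gripper_width": finger opening in mm.
Only numpy, scipy, OpenCV 4.12 (cv2) and the standard library are available. Lean on these libraries where they do the work, as an engineer would, in place of code of your own. Each camera call takes 0.05 s, during which the arm holds its last target.

## Working session

There is one attempt and no reset: what is moved stays moved. The work goes in short steps, Python scripts to look and compute and a tool call to move; the robot and the scene stay as the last step left them, time stands still between calls to the robot, and variables do not carry over. Pictures are saved under pics/ and viewed, and the job is handed in when it is done.

Besides the shell and the picture viewer there is one more tool, called after "Emit:" as name(argument=value, ...) on one line, values as JSON. apply_moves: Moves the arm, as the interface text tells. Its arguments: {"type":"object","properties":{"targets":{"type":"string"}},"required":["targets"]}

```bash
ls; mkdir -p pics; python3 - <<'E'
from bench import status,get_image,arm
import cv2,numpy as np,json
s=status.read_state();print(s)
for n in("side","top"):
    d=get_image(n);cv2.imwrite(f"pics/{n}0.png",d["img"][:,:,::-1]);print(n,d["mtx"],d["k1"],d["world_from_camera"])
E
```

```text
pics
{'clock': 0.0, 'joints': array([-9.71391149e-01,  3.85553298e-01,  6.61753289e-03, -5.12017945e-04,
       -1.19396087e+00, -2.58618867e-01]), 'joint_vel': array([ 7.53444093e-06,  1.72026898e-04,  9.36814068e-04, -1.11797608e-03,
        1.07156689e-03, -4.78986121e-04]), 'joint_efforts': array([ 1.55040085e-03, -3.92290378e+01,  1.88398844e+01,  4.18625504e+00,
       -4.73351523e-03,  4.24744783e-06]), 'position': array([ 208.7329696 , -588.4999104 ,  230.21835124]), 'ee_rot': array([-0.57686792,  0.40761173,  0.57814234,  0.40844525]), 'contact_force': array([ 0.33942774,  0.81070759, -0.66233386]), 'wrist_torque': array([-0.01701827, -0.02761481, -0.01193129]), 'gripper_width': 85.4480156889676}
side [[413.68158993   0.         275.21112813]
 [  0.         413.68158993 204.78083685]
 [  0.           0.           1.        ]] -0.11128616078149593 [[ 9.69909594e-01 -1.48823646e-01  1.92683426e-01  4.10829998e+02]
 [-2.43426499e-01 -5.78645094e-01  7.78404390e-01 -8.38125356e+02]
 [-4.34966027e-03 -8.01886138e-01 -5.97461047e-01  5.66432890e+02]
 [ 0.00000000e+00  0.00000000e+00  0.00000000e+00  1.00000000e+00]]
top [[403.25346266   0.         274.96642227]
 [  0.         403.25346266 207.58615471]
 [  0.           0.           1.        ]] -0.040807199516678314 [[-1.48635961e-02 -9.83838528e-01  1.78439976e-01  4.46554412e+02]
 [-9.99163117e-01  2.14156716e-02  3.48487257e-02 -1.98058051e+02]
 [-3.81069309e-02 -1.77772665e-01 -9.83333484e-01  9.16809907e+02]
 [ 0.00000000e+00  0.00000000e+00  0.00000000e+00  1.00000000e+00]]
```

View pics/side0.png

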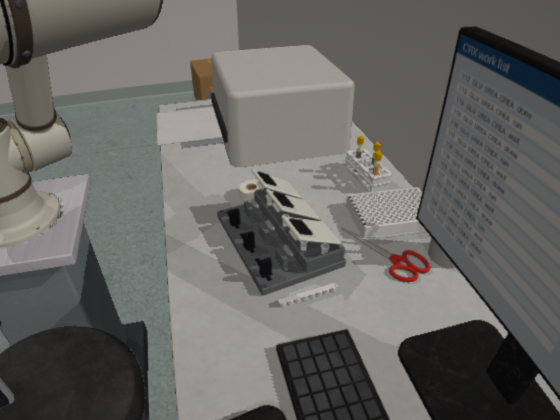

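View pics/top0.png

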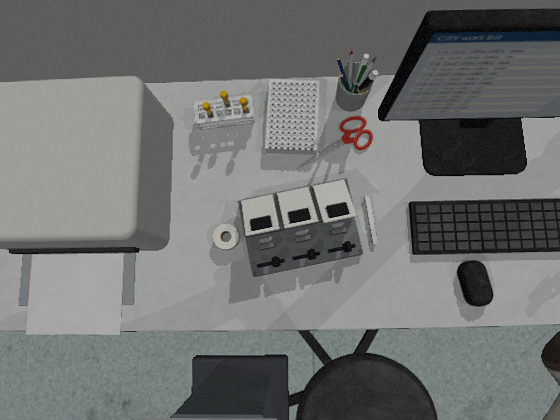

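Side: the block is around (280,240), with its covers open and the black tabs at (236,217), (249,241) and (265,267). Top: the block spans about (240-362, 180-276), the roll is at (226,236) and the strip at (371,221). I'll zoom in on both.

```bash
python3 - <<'E'
import cv2
a=cv2.imread("pics/top0.png")[165:290,205:385];cv2.imwrite("pics/t0z.png",cv2.resize(a,None,fx=4.4,fy=4.4,interpolation=cv2.INTER_CUBIC))
a=cv2.imread("pics/side0.png")[155:315,205:365];cv2.imwrite("pics/s0z.png",cv2.resize(a,None,fx=3.7,fy=3.7,interpolation=cv2.INTER_CUBIC))
E
```

```text
(no output)
```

View pics/t0z.png

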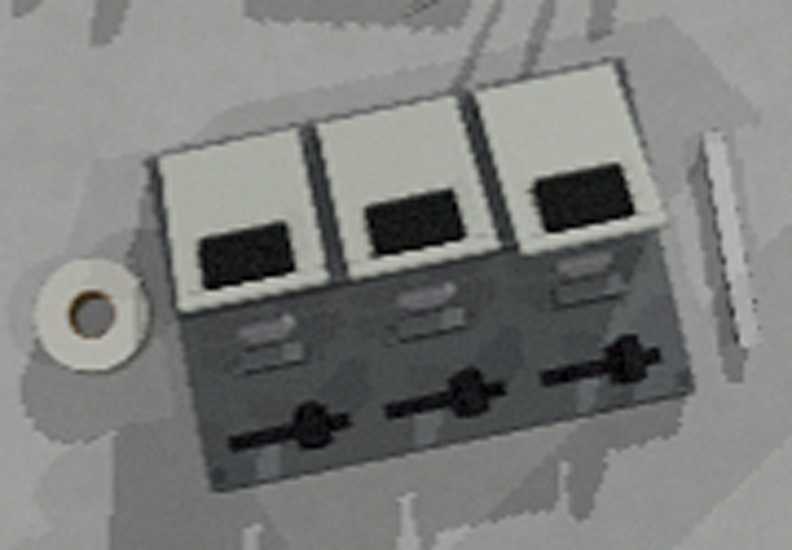

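View pics/s0z.png

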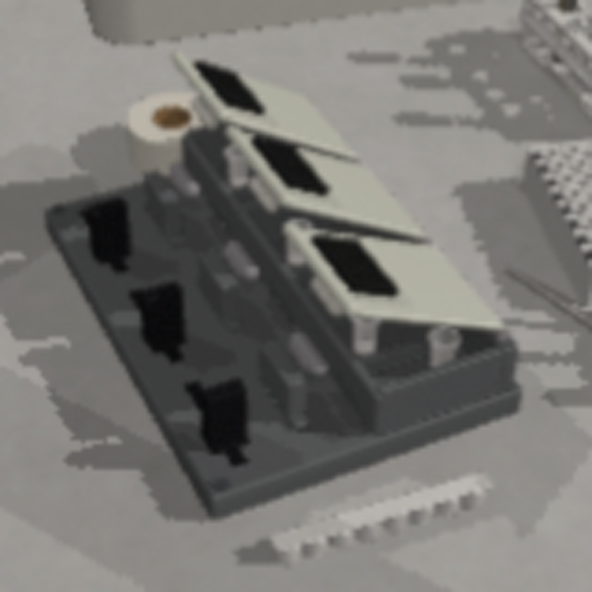

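```bash
cat > h.py <<'E'
import numpy as np,cv2
from bench import status,get_image
def ray(d,px):
    p=cv2.undistortPoints(np.array([[px]],float),d["mtx"],np.array([d["k1"],0,0,0.]))[0,0] if False else None
    # model: drawn = u*(1+k1 r^2)  (same as OpenCV k1)
    q=cv2.undistortPointsIter(np.array([[px]],float),d["mtx"],np.array([d["k1"],0,0,0.]),None,None,(3,50,1e-12))[0,0]
    T=d["world_from_camera"];v=T[:3,:3]@np.array([q[0],q[1],1]);return T[:3,3],v/np.linalg.norm(v)
def onz(d,px,z):
    o,v=ray(d,px);return o+v*(z-o[2])/v[2]
def tri(d1,p1,d2,p2):
    o,a=ray(d1,p1);q,b=ray(d2,p2)
    s=np.linalg.lstsq(np.c_[a,-b],q-o,rcond=None)[0]
    A=o+a*s[0];B=q+b*s[1];return (A+B)/2,np.linalg.norm(A-B)
def proj(d,P):
    T=np.linalg.inv(d["world_from_camera"]);r=cv2.Rodrigues(T[:3,:3])[0]
    return cv2.projectPoints(np.array(P,float).reshape(-1,3),r,T[:3,3],d["mtx"],np.array([d["k1"],0,0,0.]))[0][:,0]
E
python3 - <<'E'
from h import *
dt=get_image("top");ds=get_image("side")
def blobs(d,box,f,thr):
    x0,x1,y0,y1=box;g=d["img"][y0:y1,x0:x1].max(2)
    n,l,st,c=cv2.connectedComponentsWithStats((g<thr).astype(np.uint8))
    return [(tuple(np.round(c[i]+[x0,y0],2)),tuple(st[i])) for i in range(1,n) if st[i][4]>25]
for b in blobs(dt,(235,365,175,280),1,45):print("top",b)
for b in blobs(ds,(210,350,165,290),1,45):print("side",b)
uz=lambda x,y:((x+.5)/4.4-.5+205,(y+.5)/4.4-.5+165)
L=onz(dt,uz(215,490),18);R=onz(dt,uz(691,391),18);print(L,R,np.linalg.norm(L-R))
us=lambda x,y:((x+.5)/3.7-.5+205,(y+.5)/3.7-.5+155)
L2=onz(ds,us(48,212),18);R2=onz(ds,us(213,503),18);print(L2,R2,np.linalg.norm(L2-R2))
B2=onz(ds,us(519,395),18);print(B2,np.linalg.norm(B2-R2))
for n,a,b in[("L",(246,255),(229,87)),("M",(416,222),(290,165)),("R",(584,198),(355,265))]:
    print(n,tri(dt,uz(*a),ds,us(*b)))
E
```

```text
top ((np.float64(337.12), np.float64(209.8)), (np.int32(91), np.int32(28), np.int32(23), np.int32(15), np.int32(240)))
top ((np.float64(298.87), np.float64(215.43)), (np.int32(53), np.int32(33), np.int32(23), np.int32(15), np.int32(231)))
top ((np.float64(260.41), np.float64(223.03)), (np.int32(15), np.int32(41), np.int32(22), np.int32(15), np.int32(227)))
top ((np.float64(343.14), np.float64(247.33)), (np.int32(93), np.int32(66), np.int32(27), np.int32(12), np.int32(147)))
top ((np.float64(308.05), np.float64(254.78)), (np.int32(58), np.int32(74), np.int32(27), np.int32(11), np.int32(148)))
top ((np.float64(272.14), np.float64(262.25)), (np.int32(22), np.int32(81), np.int32(28), np.int32(12), np.int32(148)))
side ((np.float64(266.53), np.float64(178.49)), (np.int32(49), np.int32(8), np.int32(16), np.int32(12), np.int32(78)))
side ((np.float64(282.46), np.float64(198.95)), (np.int32(64), np.int32(27), np.int32(19), np.int32(15), np.int32(116)))
side ((np.float64(234.16), np.float64(217.41)), (np.int32(16), np.int32(43), np.int32(15), np.int32(21), np.int32(209)))
side ((np.float64(30
[... 184 characters left out ...]
2(16), np.int32(22), np.int32(239)))
side ((np.float64(264.72), np.float64(267.38)), (np.int32(45), np.int32(92), np.int32(17), np.int32(24), np.int32(271)))
[ 457.35950195 -116.48516652   18.        ] [ 502.51896667 -356.20634533   18.        ] 243.93773965468424
[ 459.99581709 -117.63944761   18.        ] [ 504.81885523 -360.70192485   18.        ] 247.16082333893416
[ 671.28693238 -329.1310361    18.        ] 169.43536150344562
L (array([ 564.83728922, -139.2630454 ,  101.73957171]), np.float64(1.7213445114207604))
M (array([ 578.78393766, -218.5623607 ,  101.24161645]), np.float64(1.7187980219323173))
R (array([ 589.7915811 , -297.63987071,   95.17732569]), np.float64(2.359956732487856))
```

```bash
cat >> h.py <<'E'
from scipy.spatial.transform import Rotation as Ro
YAW=np.radians(10.6);ORG=np.array([599.2,-215.7,0])
RB=Ro.from_euler('z',YAW).as_matrix()
def b2w(p): return ORG+RB@np.array(p,float)
def w2b(p): return RB.T@(np.array(p)-ORG)
def st(target=None):
    s=status.read_state();R=Ro.from_quat(s["ee_rot"]).as_matrix()
    print("t",round(s["clock"],2),"tcp_b",w2b(s["position"]).round(1),"F_b",(RB.T@s["contact_force"]).round(1),"w",round(s["gripper_width"],1))
    if target is not None: print("tool shift to target",(R.T@(b2w(target)-s["position"])).round(1))
    return s,R
def tabs(d):pass
E
python3 - <<'E'
from h import *
s,R=st((-20,0,150));print(R.round(3)); print("tool in block",(RB.T@R).round(3))
for n in("top","side"):
    d=get_image(n);im=d["img"][:,:,::-1].copy()
    big=cv2.resize(im,None,fx=5,fy=5,interpolation=cv2.INTER_CUBIC)
    P=[(-120,125,18),(-120,-125,18),(55,125,18),(55,-125,18)]+[(-98+a,y-12+b,52) for y in(80,0,-80) for a in(-11,11) for b in(-5,5)]+[(-61,y,45) for y in(80,0,-80)]
    for i,p in enumerate(proj(d,[b2w(q) for q in P])):
        cv2.circle(big,tuple(((p+.5)*5-.5).round().astype(int).tolist()),3,(0,0,255) if i<4 or i>15 else (0,255,0),-1)
    x0,y0=(235,180) if n=="top" else (210,160)
    cv2.imwrite(f"pics/ov_{n}.png",big[y0*5:y0*5+ (500 if n=="top" else 600),x0*5:x0*5+720])
E
```

```text
t 0.2 tcp_b [-452.4 -294.8  230.6] F_b [ 0.  -1.2  0.5] w 85.8
tool shift to target [  80.9 -472.9  224.1]
[[-0.001 -0.943 -0.334]
 [ 0.001 -0.334  0.943]
 [-1.     0.     0.001]]
tool in block [[-0.    -0.988 -0.155]
 [ 0.001 -0.155  0.988]
 [-1.     0.     0.001]]
```

View pics/ov_top.png

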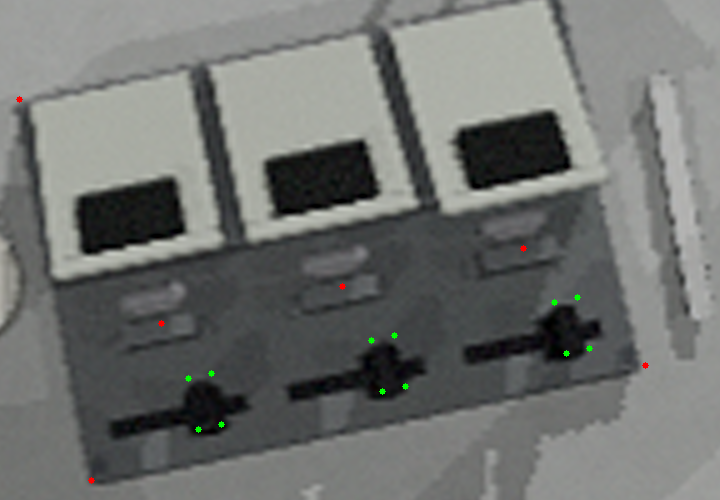

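View pics/ov_side.png

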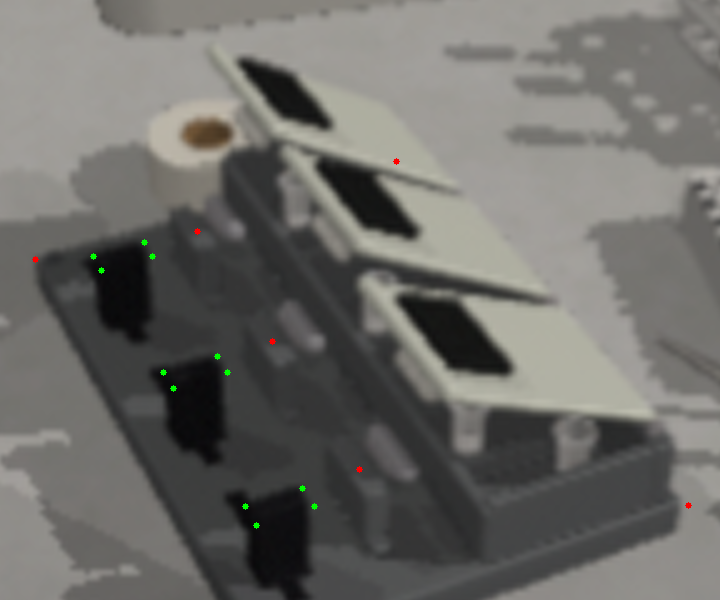

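Both overlays sit about 2 mm off: the real fins are slightly toward −x and +y. I'll shift the origin to (597.3, −214.5) and move over the right bay with the gripper shut.

```bash
sed -i 's/ORG=np.array(\[599.2,-215.7,0\])/ORG=np.array([597.3,-214.5,0])/' h.py; python3 - <<'E'
from h import *
st((-20,-80,150))
for n,p in dict(L=(564.8,-139.3,101.7),M=(578.8,-218.6,101.2),R=(589.8,-297.6,95.2)).items():
    b=w2b(p);print(n,b.round(1), "ang by z",[a for a in np.arange(.3,.9,.01) if 50+80*np.sin(a)+12*np.cos(a)>=b[2]][0])
E
```

```text
t 0.3 tcp_b [-450.7 -296.5  230.9] F_b [ 0.4 -0.4 -0.3] w 85.3
tool shift to target [  81.  -459.1  147. ]
L [-18.1  79.9 101.7] ang by z 0.5500000000000003
M [-18.9  -0.6 101.2] ang by z 0.5400000000000003
R [-22.7 -80.3  95.2] ang by z 0.4500000000000001
```

Emit:
apply_moves(targets="0 -30 20 4 1; 0 -70 40 8 1; 0 -110 55 8.9 1; 0 -150 70 8.9 1; 0 -190 85 8.9 1; 0 -230 100 8.9 1; 0 -270 112 8.9 1; 0 -310 124 8.9 1; 0 -350 134 8.9 1; 0 -385 140 8.9 1")

```text
clock: 1.13
position: [525.5, -327.0, 231.7]
ee_rot: [0.544, -0.451, -0.544, -0.451]
contact_force: [0.0, -1.5, -0.1]
gripper_width: -0.0
```

```bash
python3 - <<'E'
from h import *
s,R=st((-22,-80,130));print((RB.T@R).round(3))
E
```

```text
t 1.13 tcp_b [-91.3 -97.3 231.7] F_b [-0.3 -1.4 -0.1] w -0.0
tool shift to target [101.8 -69.3  17.3]
[[ 0.    -1.    -0.001]
 [-0.    -0.001  1.   ]
 [-1.    -0.    -0.   ]]
```

Emit:
apply_moves(targets="20 -35 8 0 1; 45 -69 17 0 1; 80 -69 17 0 1; 110 -69 17 0 1; 119 -69 17 0 1; 119 -69 17 0 1")

```text
clock: 1.63
position: [587.1, -298.8, 108.9]
ee_rot: [-0.542, 0.453, 0.546, 0.451]
contact_force: [-0.4, 0.6, 0.3]
gripper_width: 0.1
```

```bash
python3 - <<'E'
from h import *
s,R=st((-35,-80,62))
for n in("top","side"):
    d=get_image(n);im=d["img"][:,:,::-1]
    c=im[165:290,205:385] if n=="top" else im[130:290,205:365]
    f=4 if n=="top" else 3.7
    cv2.imwrite(f"pics/a_{n}.png",cv2.resize(c,None,fx=f,fy=f,interpolation=cv2.INTER_CUBIC))
for a in(.45,.4,.3,.2,.1,.0):print(a,45-80*np.cos(a)+12*np.sin(a),50+80*np.sin(a)+12*np.cos(a))
E
```

```text
t 1.63 tcp_b [-25.5 -81.  108.9] F_b [-0.3  0.6  0.3] w 0.1
tool shift to target [47.   9.2  0.8]
0.45 -21.816181778879386 95.60260795713054
0.4 -24.011859412527002 92.20619931272667
0.3 -27.8806766501124 85.10565440241444
0.2 -31.02129425775859 77.65434539769979
0.1 -33.40233222248013 69.92672331508257
0.0 -35.0 62.0
```

View pics/a_side.png

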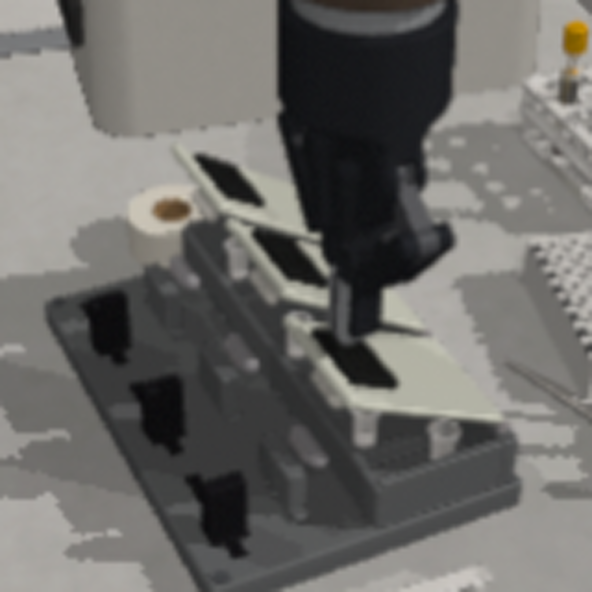

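Emit:
apply_moves(targets="8 0 1 0 1; 15 0 1 0 1; 21 2 1 0 1; 26 3.5 1 0 1; 30 5 1 0 1; 34 6 1 0 1; 36 7 1 0 1; 38 7.5 1 0 1; 40 8 1 0 1; 40 8 1 0 1")

```text
clock: 2.57
position: [581.0, -300.2, 72.9]
ee_rot: [0.544, -0.452, -0.544, -0.451]
contact_force: [-2.1, -1.5, 5.8]
gripper_width: -0.2
```

```bash
python3 - <<'E'
from h import *
s,R=st((-35,-80,62))
E
```

```text
t 2.57 tcp_b [-31.8 -81.2  72.9] F_b [-2.3 -1.1  5.8] w -0.2
tool shift to target [10.9  3.2  1.2]
```

Contact, at 5.8 N. From here I'll go down in small steps.

Emit:
apply_moves(targets="1.5 0.5 0 0 1; 3 1 0 0 1; 4.5 1.5 0 0 1; 6 1.5 0 0 1; 6 1.5 0 0 1")

```text
clock: 2.98
position: [579.8, -300.4, 67.8]
ee_rot: [0.545, -0.451, -0.544, -0.451]
contact_force: [-1.0, -0.7, 4.9]
gripper_width: -0.1
```

```bash
python3 - <<'E'
from h import *
s,R=st((-35,-80,62))
E
```

```text
t 2.98 tcp_b [-33.  -81.2  67.8] F_b [-1.2 -0.5  4.9] w -0.1
tool shift to target [5.8 2.  1.2]
```

Emit:
apply_moves(targets="1.5 0.5 0 0 1; 3 1 0 0 1; 3 1 0 0 1")

```text
clock: 3.23
position: [578.1, -299.8, 62.3]
ee_rot: [-0.544, 0.452, 0.544, 0.452]
contact_force: [-0.5, -0.7, -1.0]
gripper_width: 0.0
```

Emit:
apply_moves(targets="1 0.5 0 0 1; 2 0.5 0 0 1; 2 0.5 0 0 1")

```text
clock: 3.48
position: [578.1, -300.0, 61.4]
ee_rot: [-0.544, 0.451, 0.544, 0.452]
contact_force: [-0.6, 1.9, 3.1]
gripper_width: 0.3
```

Emit:
apply_moves(targets="1 0 0 0 1; 2 0 0 0 1; 2 0 0 0 1")

```text
clock: 3.73
position: [578.2, -300.1, 60.5]
ee_rot: [0.544, -0.451, -0.544, -0.451]
contact_force: [-1.9, 3.7, 8.8]
gripper_width: -0.2
```

Emit:
apply_moves(targets="1 0 0 0 1; 1.5 0 0 0 1; 1.5 0 0 0 1")

```text
clock: 3.98
position: [578.2, -300.1, 60.0]
ee_rot: [0.545, -0.451, -0.544, -0.451]
contact_force: [-3.2, 3.8, 12.3]
gripper_width: 0.1
```

Emit:
apply_moves(targets="1 0 0 0 1; 2 0 0 0 1; 3 0 0 0 1; 3 0 0 0 1; 3 0 0 0 1")

```text
clock: 4.4
position: [578.2, -300.2, 58.7]
ee_rot: [0.545, -0.451, -0.544, -0.451]
contact_force: [-5.7, 7.0, 19.4]
gripper_width: 0.1
```

Emit:
apply_moves(targets="-5 0 0 0 1; -10 0 0 0 1; -20 0 0 0 1; -40 0 0 0 1; -60 0 0 0 1; -80 0 0 0 1; -100 0 0 0 1; -100 0 40 0 1; -100 0 80 0 1; -100 0 80 0 1")

```text
clock: 5.23
position: [561.7, -217.4, 155.0]
ee_rot: [-0.544, 0.45, 0.546, 0.451]
contact_force: [0.4, -0.3, -0.3]
gripper_width: -0.2
```

```bash
python3 - <<'E'
from h import *
s,R=st((-20,0,115))
for n in("top","side"):
    d=get_image(n);im=d["img"][:,:,::-1]
    c=im[165:290,205:385] if n=="top" else im[130:290,205:365]
    f=4 if n=="top" else 3.7
    cv2.imwrite(f"pics/b_{n}.png",cv2.resize(c,None,fx=f,fy=f,interpolation=cv2.INTER_CUBIC))
E
```

```text
t 5.23 tcp_b [-35.5   3.7 155. ] F_b [ 0.4 -0.3 -0.3] w -0.2
tool shift to target [ 40.  -15.5  -3.8]
```

View pics/b_side.png

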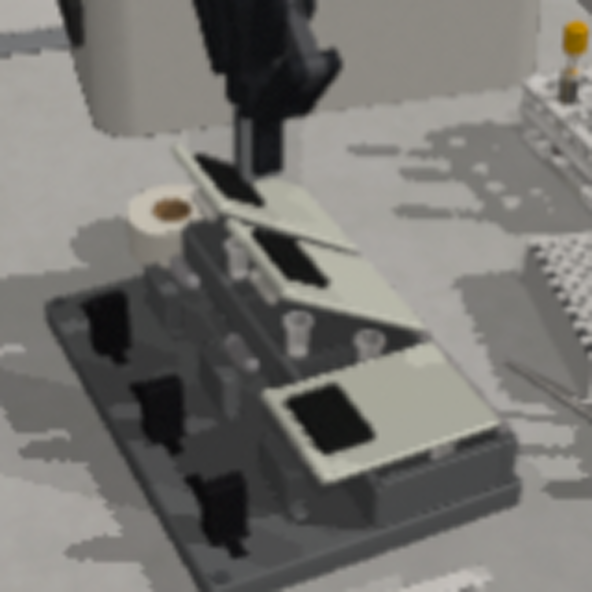

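The right cover is flat and held (pad at zoomed (330,418)). Next is the middle cover.

Emit:
apply_moves(targets="0 -14 -3 0 1; 20 -14 -3 0 1; 35 -14 -3 0 1; 45 -14 -3 0 1; 52 -12 -3 0 1; 59 -10 -3 0 1; 66 -8 -3 0 1; 72 -6 -3 0 1; 77 -4 -3 0 1; 79 -3 -3 0 1")

```text
clock: 6.17
position: [566.9, -224.5, 75.6]
ee_rot: [0.545, -0.451, -0.544, -0.452]
contact_force: [1.2, -1.6, 2.4]
gripper_width: -0.1
```

Emit:
apply_moves(targets="2 0.5 0 0 1; 4 1 0 0 1; 4 1 0 0 1")

```text
clock: 6.42
position: [566.3, -224.7, 72.8]
ee_rot: [0.545, -0.451, -0.544, -0.451]
contact_force: [-0.6, -0.9, 6.7]
gripper_width: -0.2
```

```bash
python3 - <<'E'
from h import *
s,R=st((-35,0,62))
E
```

```text
t 6.42 tcp_b [-32.3  -4.3  72.8] F_b [-0.7 -0.7  6.7] w -0.2
tool shift to target [10.8  2.7  4.3]
```

Emit:
apply_moves(targets="1.5 0.5 0 0 1; 3 1 0 0 1; 4.5 1.5 0 0 1; 4.5 1.5 0 0 1")

```text
clock: 6.75
position: [565.3, -224.9, 68.7]
ee_rot: [0.545, -0.451, -0.543, -0.452]
contact_force: [0.1, -1.0, 6.3]
gripper_width: 0.2
```

Emit:
apply_moves(targets="1.5 0.5 0 0 1; 3 1 0 0 1; 3 1 0 0 1")

```text
clock: 7.0
position: [563.0, -224.5, 63.9]
ee_rot: [-0.544, 0.452, 0.544, 0.452]
contact_force: [-0.1, -0.3, 0.6]
gripper_width: -0.0
```

Emit:
apply_moves(targets="1.5 0.5 0 0 1; 2.5 0.5 0 0 1; 2.5 0.5 0 0 1")

```text
clock: 7.25
position: [562.2, -224.6, 61.5]
ee_rot: [-0.544, 0.452, 0.545, 0.451]
contact_force: [-1.0, 1.7, 2.8]
gripper_width: 0.0
```

Emit:
apply_moves(targets="1 0 0 0 1; 2 0 0 0 1; 3 0 0 0 1; 3 0 0 0 1")

```text
clock: 7.58
position: [562.3, -224.7, 60.1]
ee_rot: [-0.544, 0.452, 0.545, 0.451]
contact_force: [-3.8, 4.4, 11.6]
gripper_width: -0.3
```

Emit:
apply_moves(targets="1 0 0 0 1; 2 0 0 0 1; 3 0 0 0 1; 3 0 0 0 1; 3 0 0 0 1")

```text
clock: 8.0
position: [562.3, -224.7, 58.8]
ee_rot: [-0.544, 0.452, 0.544, 0.451]
contact_force: [-7.1, 5.1, 17.9]
gripper_width: 0.1
```

Emit:
apply_moves(targets="-5 0 0 0 1; -10 0 0 0 1; -20 0 0 0 1; -40 0 0 0 1; -60 0 0 0 1; -80 0 0 0 1; -100 0 0 0 1; -100 -15 40 0 1; -100 -15 82 0 1; -100 -15 84 0 1")

```text
clock: 8.83
position: [561.5, -135.4, 156.1]
ee_rot: [-0.545, 0.45, 0.545, 0.451]
contact_force: [-0.6, -0.8, -0.2]
gripper_width: -0.0
```

```bash
python3 - <<'E'
from h import *
s,R=st((-20,80,115))
for n in("top","side"):
    d=get_image(n);im=d["img"][:,:,::-1]
    c=im[165:290,205:385] if n=="top" else im[130:290,205:365]
    f=4 if n=="top" else 3.7
    cv2.imwrite(f"pics/c_{n}.png",cv2.resize(c,None,fx=f,fy=f,interpolation=cv2.INTER_CUBIC))
E
```

```text
t 8.83 tcp_b [-20.7  84.3 156.1] F_b [-0.8 -0.7 -0.2] w -0.0
tool shift to target [41.1 -0.6 -4.4]
```

View pics/c_side.png

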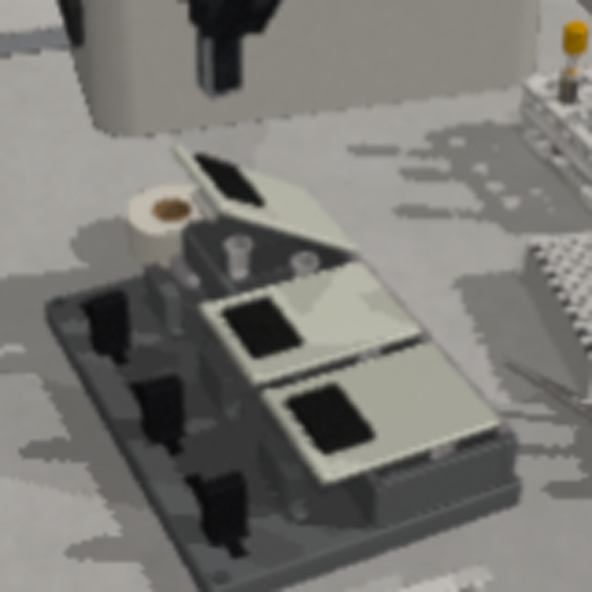

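The middle cover is also flat and held (zoomed (262,328)). Next is the left one.

Emit:
apply_moves(targets="0 0 -1 0 1; 20 0 -1 0 1; 35 0 -1 0 1; 45 1 -1 0 1; 52 3 -1 0 1; 59 5 -1 0 1; 66 7 -1 0 1; 72 9 -1 0 1; 77 11 -1 0 1; 79 12 -1 0 1")

```text
clock: 9.77
position: [550.8, -143.0, 76.5]
ee_rot: [0.545, -0.451, -0.544, -0.452]
contact_force: [0.8, -0.8, 2.5]
gripper_width: 0.2
```

Emit:
apply_moves(targets="2 0.5 0 0 1; 4 1 0 0 1; 4 1 0 0 1")

```text
clock: 10.02
position: [549.7, -143.0, 72.8]
ee_rot: [0.544, -0.451, -0.544, -0.452]
contact_force: [0.6, -1.9, 2.8]
gripper_width: 0.1
```

```bash
python3 - <<'E'
from h import *
s,R=st((-35,80,62))
E
```

```text
t 10.02 tcp_b [-33.7  79.   72.8] F_b [ 0.2 -2.   2.8] w 0.1
tool shift to target [10.8  1.3  1. ]
```

Emit:
apply_moves(targets="1.5 0.5 0 0 1; 3 1 0 0 1; 4.5 1 0 0 1; 4.5 1 0 0 1")

```text
clock: 10.35
position: [548.6, -143.1, 68.1]
ee_rot: [0.544, -0.451, -0.544, -0.452]
contact_force: [1.2, -1.4, 1.2]
gripper_width: -0.0
```

Emit:
apply_moves(targets="1.5 0.5 0 0 1; 3 0.5 0 0 1; 3 0.5 0 0 1")

```text
clock: 10.6
position: [547.9, -143.2, 65.0]
ee_rot: [-0.544, 0.452, 0.544, 0.452]
contact_force: [1.9, -1.4, 2.3]
gripper_width: 0.4
```

Emit:
apply_moves(targets="1.5 0 0 0 1; 2.5 0 0 0 1; 2.5 0 0 0 1")

```text
clock: 10.85
position: [547.6, -143.3, 62.5]
ee_rot: [-0.544, 0.452, 0.544, 0.451]
contact_force: [0.1, -1.6, 1.6]
gripper_width: 0.3
```

Emit:
apply_moves(targets="1 0 0 0 1; 2 0 0 0 1; 3 0 0 0 1; 3 0 0 0 1")

```text
clock: 11.18
position: [547.5, -143.3, 60.5]
ee_rot: [-0.544, 0.452, 0.544, 0.451]
contact_force: [-2.7, -0.7, 8.9]
gripper_width: 0.3
```

Emit:
apply_moves(targets="1 0 0 0 1; 2 0 0 0 1; 3 0 0 0 1; 4 0 0 0 1; 5 0 0 0 1; 5 0 0 0 1; 5 0 0 0 1")

```text
clock: 11.77
position: [547.6, -143.5, 58.1]
ee_rot: [0.545, -0.452, -0.544, -0.451]
contact_force: [-7.2, 0.8, 21.4]
gripper_width: -0.1
```

Emit:
apply_moves(targets="-5 0 0 0 1; -10 0 0 0 1; -20 0 0 0 1; -40 0 0 0 1; -60 0 0 0 1; -80 0 0 0 1; -100 0 0 0 1; -100 0 0 0 1; -100 0 0 0 1; -100 0 0 0 1")

```text
clock: 12.6
position: [547.2, -142.9, 153.9]
ee_rot: [-0.543, 0.452, 0.545, 0.451]
contact_force: [0.3, 0.5, -0.5]
gripper_width: -0.0
```

```bash
python3 - <<'E'
from h import *
s,R=st((-98,50,120))
for n in("top","side"):
    d=get_image(n);im=d["img"][:,:,::-1]
    c=im[165:290,205:385] if n=="top" else im[130:290,205:365]
    f=4 if n=="top" else 3.7
    cv2.imwrite(f"pics/d_{n}.png",cv2.resize(c,None,fx=f,fy=f,interpolation=cv2.INTER_CUBIC))
E
```

```text
t 12.6 tcp_b [-36.1  79.6 153.9] F_b [ 0.4  0.4 -0.5] w -0.0
tool shift to target [ 34.   61.9 -29.6]
```

View pics/d_side.png

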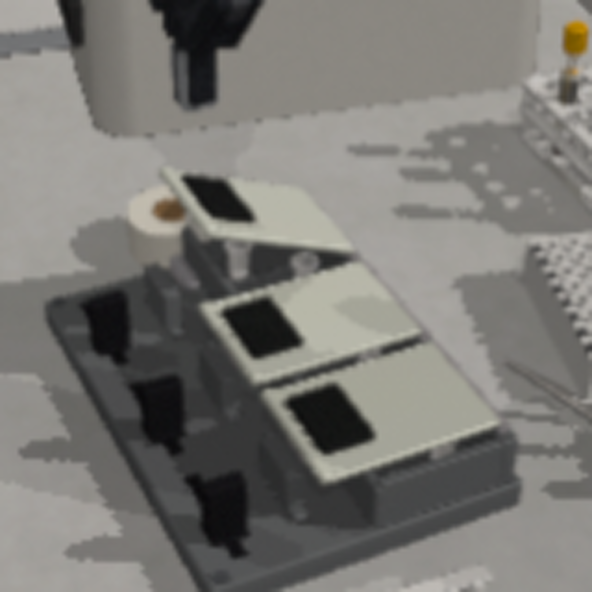

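The left cover sprang back to about 0.4 rad. It was pressed flat at 21 N, and there was no catch hump like the other two showed, so this is the worn one. I'll push the left tab from its right side with the shut fingers.

Emit:
apply_moves(targets="0 20 -14 0 1; 0 40 -28 0 1; 0 58 -41 0 1; 0 62 -41 0 1; 0 62 -41 0 1; 20 62 -41 0 1; 40 62 -41 0 1; 60 62 -41 0 1; 60 62 -41 0 1; 60 62 -41 0 1")

```text
clock: 13.53
position: [494.6, -194.5, 93.8]
ee_rot: [-0.544, 0.452, 0.545, 0.451]
contact_force: [0.1, -0.2, 0.3]
gripper_width: -0.1
```

```bash
python3 - <<'E'
from h import *
s,R=st((-98,40,34))
for n in("top","side"):
    d=get_image(n);im=d["img"][:,:,::-1]
    c=im[165:290,205:385] if n=="top" else im[130:290,205:365]
    f=4 if n=="top" else 3.7
    cv2.imwrite(f"pics/e_{n}.png",cv2.resize(c,None,fx=f,fy=f,interpolation=cv2.INTER_CUBIC))
E
```

```text
t 13.53 tcp_b [-97.3  38.6  93.8] F_b [ 0.1 -0.2  0.3] w -0.1
tool shift to target [59.8  0.5  1.4]
```

View pics/e_side.png

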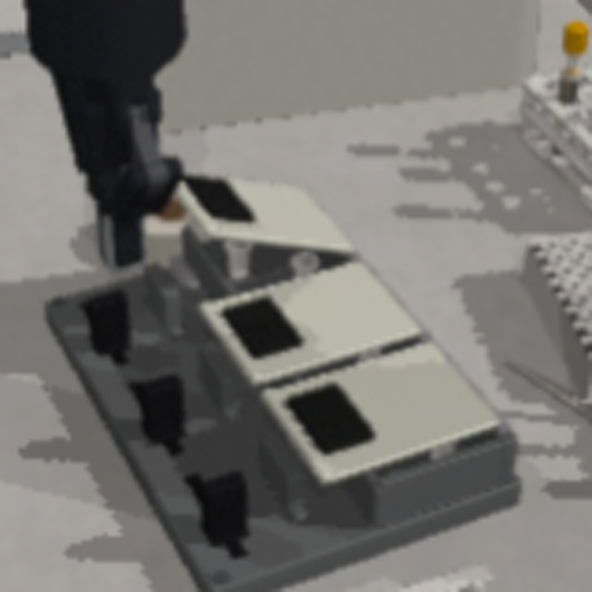

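View pics/e_top.png

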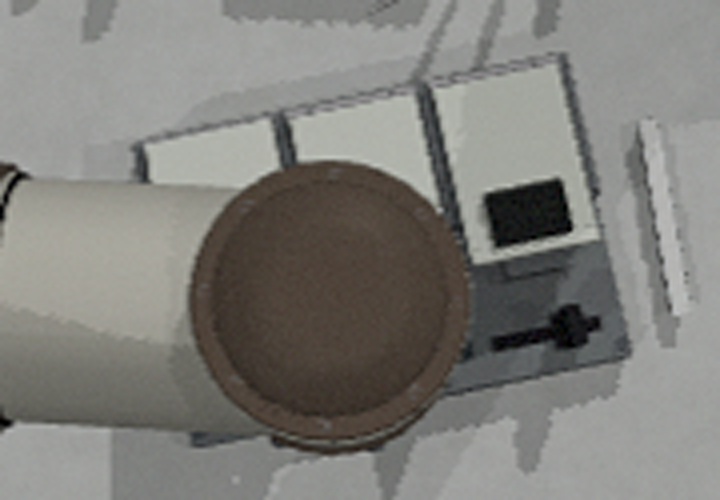

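Emit:
apply_moves(targets="20 0.5 1 0 1; 40 0.5 1 0 1; 55 0.5 1 0 1; 59 0.5 1 0 1; 59 0.5 1 0 1")

```text
clock: 14.05
position: [494.2, -194.0, 35.9]
ee_rot: [-0.544, 0.452, 0.544, 0.451]
contact_force: [-0.3, -0.6, 0.8]
gripper_width: 0.1
```

Emit:
apply_moves(targets="0 0 3 0 1; 0 0 7 0 1; 0 0 11 0 1; 0 0 15 0 1; 0 0 19 0 1; 0 0 23 0 1; 0 0 26 0 1; 0 0 28 0 1; 0 0 28 0 1")

```text
clock: 14.8
position: [488.5, -166.1, 35.8]
ee_rot: [-0.544, 0.451, 0.544, 0.451]
contact_force: [0.2, -0.2, -0.3]
gripper_width: 0.3
```

```bash
python3 - <<'E'
from h import *
s,R=st((-98,72.5,34))
for n in("side",):
    d=get_image(n);im=d["img"][:,:,::-1]
    c=im[130:290,205:365];f=3.7
    cv2.imwrite(f"pics/f_{n}.png",cv2.resize(c,None,fx=f,fy=f,interpolation=cv2.INTER_CUBIC))
E
```

```text
t 14.8 tcp_b [-98.   67.6  35.8] F_b [ 0.1 -0.2 -0.3] w 0.3
tool shift to target [ 1.8 -0.   4.9]
```

View pics/f_side.png

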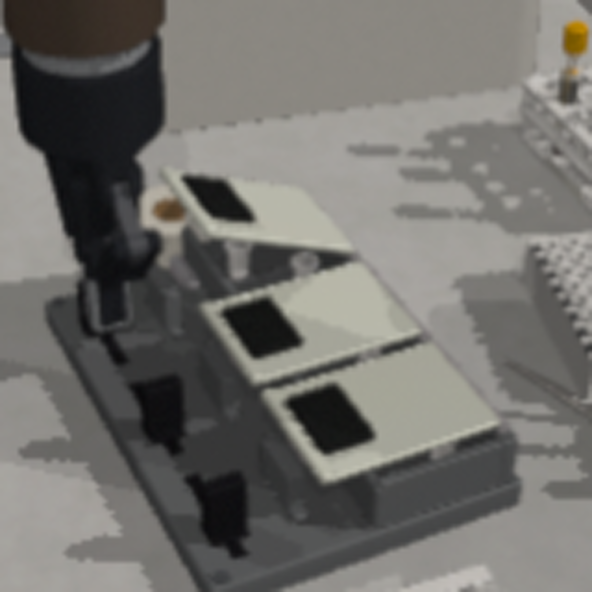

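The tab is moving. I'll keep pushing until it reaches its stop.

Emit:
apply_moves(targets="0 0 1.5 0 1; 0 0 3 0 1; 0 0 4.5 0 1; 0 0 5 0 1; 0 0 5 0 1")

```text
clock: 15.27
position: [487.5, -161.6, 35.7]
ee_rot: [-0.544, 0.452, 0.544, 0.451]
contact_force: [-0.0, -0.1, 0.0]
gripper_width: -0.0
```

Emit:
apply_moves(targets="0 0 1 0 1; 0 0 2 0 1; 0 0 2 0 1")

```text
clock: 15.52
position: [487.3, -160.0, 35.7]
ee_rot: [-0.544, 0.452, 0.544, 0.451]
contact_force: [0.2, -4.1, -2.2]
gripper_width: -0.1
```

Emit:
apply_moves(targets="0 0 1 0 1; 0 0 2 0 1; 0 0 2 0 1")

```text
clock: 15.77
position: [487.2, -159.6, 35.8]
ee_rot: [0.545, -0.452, -0.544, -0.451]
contact_force: [0.8, -12.3, -3.1]
gripper_width: -0.1
```

```bash
python3 - <<'E'
from h import *
s,R=st((-98,72.5,34))
E
```

```text
t 15.77 tcp_b [-98.1  74.2  35.8] F_b [ -1.4 -12.2  -3.1] w -0.1
tool shift to target [ 1.8 -0.1 -1.7]
```

The tab is at its stop (force rose to 12 N with almost no further motion). I'll back off and retreat.

Emit:
apply_moves(targets="0 0 -4 0 1; 0 0 -12 0 1; 0 0 -20 0 1; -20 0 -24 0 1; -50 0 -24 0 1; -85 0 -24 0 1; -120 0 -24 0 1; -160 0 -24 0 1; -180 40 -24 0 1; -190 80 -24 0 1")

```text
clock: 16.6
position: [417.7, -196.0, 228.6]
ee_rot: [0.547, -0.45, -0.542, -0.452]
contact_force: [-0.3, -0.6, 0.5]
gripper_width: 0.0
```

Emit:
apply_moves(targets="0 30 -40 0 1; 0 60 -80 0 1; 0 60 -120 0 1; 0 60 -160 0 1; 0 60 -200 0 1; 0 60 -240 0 1; 0 60 -270 0 1; 0 60 -270 0 1; 0 60 -270 0 1; 0 60 -270 0 1")

```text
clock: 17.43
position: [405.7, -471.9, 224.6]
ee_rot: [-0.544, 0.452, 0.544, 0.452]
contact_force: [-0.0, 0.2, 0.0]
gripper_width: -0.1
```

```bash
python3 - <<'E'
from h import *
st()
for n in("top","side"):
    d=get_image(n);im=d["img"][:,:,::-1]
    c=im[165:290,205:385] if n=="top" else im[155:315,205:365]
    f=4.4 if n=="top" else 3.7
    cv2.imwrite(f"pics/g_{n}.png",cv2.resize(c,None,fx=f,fy=f,interpolation=cv2.INTER_CUBIC))
E
```

```text
t 17.43 tcp_b [-235.7 -217.8  224.6] F_b [0.  0.2 0. ] w -0.1
```

View pics/g_side.png

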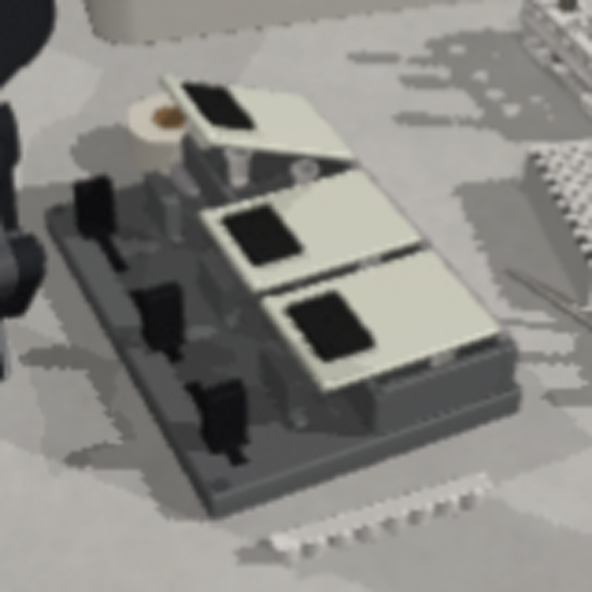

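View pics/g_top.png

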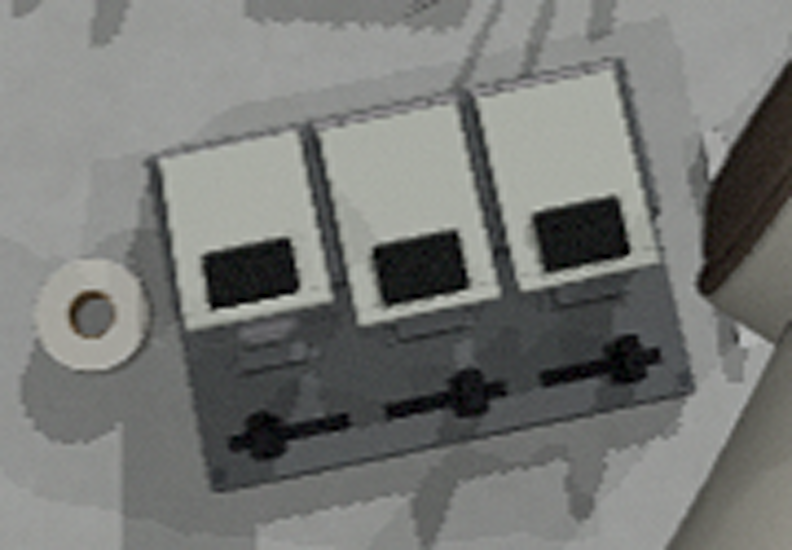

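In the final pictures the left tab has moved from zoomed (315,425) to (265,437), about 25 mm, so it is fully left. The middle and right covers are flat, their tabs are at home, and the roll and strip are where they were.

```bash
python3 -c "
from bench import job;print(job.job_done())"
```

```text
the job is handed in; nothing more can be done
None
```

The job is handed in: the right and middle covers are latched shut, and the left bay is marked out of order.

- **Right and middle covers:** I pressed them to about 19 N and 18 N. On each, the force rose to about 6 N and then fell to nothing as the catch snapped. Both still lay flat in the final pictures.
- **Left cover:** it went flat under 21 N without any catch resistance and sprang back to about 0.4 rad, so its catch is worn. I pressed it once only, because the force readings were clear.
- **Left tab:** I pushed it left until it hit its stop at about 12 N. The final top picture shows it moved about 25 mm, which fits the full 24 mm slide.
- **Everything else:** the other two tabs are at home, and the label roll and cuvette strip look unmoved. The arm hid part of the strip from above, so I checked the strip in the side view.

The arm is clear of everything, with the job finished at about 17.5 s. None of the final checks failed or disagreed. The first estimate of the block's position was about 2 mm off, and I corrected it before moving.

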